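# Lock the filter cap back into the sloping lid of the compost caddy

## Robot

A 6-joint arm with a two-finger parallel gripper is mounted at the origin on the work surface. World frame = base frame: x ahead of the robot, y to its left, z up, the work surface at z = 0. Lengths are in m, angles in rad, forces in N, time in s.
With the tool pointing down it reaches from about 0.25 to 0.775 m from the base axis. Payload 4 kg.
Tool frame: the origin (TCP) lies on the centre line of the jaws, within the pads' length; the fingertips stand 17 mm ahead of it and the grasp point (between the pads) lies 2 mm behind it; z points along the fingers, y is the line along which they close (so a half turn about z gives the same grasp; the last joint's range is limited). The gripper opens to 94 mm and grips with 3 to 60 N. Pads are 16 mm wide; open, the fingers measure 119 mm over their backs; the gripper's body (75 mm by 177 mm) begins 78 mm behind the grasp point.
Start: joints at [-1.264, 0.087, 1.371, -0, 1.684, -0.103], TCP at [0.219, -0.504, 0.223] pointing down, gripper open.
Joint ranges: [-3.1, 3.1], [-0.76, 2.03], [0.27, 2.55], [-1.08, 4.22], [0.17, 2.65], [-2.57, 2.57]. Speed limits (rad/s): [2.79, 2.79, 3.14, 3.14, 3.14, 3.14].

## Interface

Orientations are given as [roll, pitch, yaw] about the fixed x, y, z axes, in that order (R = Rz(yaw) Ry(pitch) Rx(roll)).
In Python, from bench import robot gives the robot as it stands.
- The arm moves only by the tool servo_tool, never from a script. Its argument "plan" is a list of rows, each a list of 7 numbers: the shift along the tool's x, y, z normalised to -1 to 1, where 1 is 0.1 m, then the turn, a rotation vector about the tool's x, y, z normalised to -1 to 1, where 1 is pi/2 rad, then the finger opening in mm, from 0 to 94. In form: [[x, y, z, ax, ay, az, gripper], ...]. A call has 1 to 12 rows; each row is the pose to reach, as a shift and turn from the pose commanded when the call began, along the tool's axes at that moment; what a row does not reach only later rows make up. A row lasts 1/12 s, in which the tool goes at most 41.7 mm and 7.16 degrees, less where a joint would pass 70% of its speed; a pose out of reach is approached as far as the arm can. A call with a number of a shift or a turn outside -1 to 1 is refused whole. A call with a gripper value outside its range is refused whole. The fingers move at their own pace and stop on an object; the grip force is fixed at half the most. Time passes only in rows, so rows that repeat a pose let the fingers close. It gives the time, the measured TCP pose, the force, the opening and the grip force at its end, in the units of the state.
- robot.get_obs(): the state, without advancing time (a new reading comes with each control period).
- robot.snapshot(name): name is "scene" or "top" or "wrist"; returns the picture (400x640x3 uint8, red, green, blue); there is no depth.
- robot.camera_params(name): a dict with "camera_matrix" (3x3 intrinsics, pixels), "rvec" (rotation vector, rad) and "tvec" (3), from world to camera coordinates, as OpenCV has them; the wrist camera has in their place "tool_from_camera" (4x4, takes a point from camera to tool coordinates, whose origin is the TCP and whose axes are the flange's). Camera axes: x right, y down, z forward; pixel columns grow to the right and rows downward; lengths in m; the calibration is good to about 2 mm. A picture is of the moment at which its call begins: read the wrist's pose just before it. camera_params takes no time and is no camera call.
- robot.close_job(): hands the job in; it is judged then, once.
Trained networks look in the newest picture that a camera, given by its name, has taken for a name from the list of things; names that differ only in an ending like _2 or _b are one class to them, and where a whole thing is asked for, a point or a joint stands for the part that bears it (a point fixed in the world has none). Each returns a list of dicts, best first, with "conf" (0 to 1); they miss things now and then, are a little off and sometimes report something else, mostly with a low value. They report only what shows in the picture. A call takes as long as a camera call. They do not tell look-alikes from the thing itself.
- robot.find_in(thing, camera): "extent" ([centre column, centre row, width, height] in pixels, round what is visible of it).
The state is a dict: "time": time; "joint_positions": joint angles; "qvel": joint speeds; "joint_torque": joint torques, N m; "tool_pos": TCP position; "ee_rot": TCP orientation; "wrist_force": force on the tool from outside, world axes, zero at the start; "wrist_torque": the same for the moment, N m; "width": finger opening in m; "finger_force": force on a finger pad.
Only numpy, scipy, OpenCV 4.12 (cv2) and the standard library are available. Lean on these libraries where they do the work, as an engineer would, in place of code of your own. Each camera call takes 0.05 s, during which the arm holds its last target. There are 200 camera calls.

## Task

The orange filter cap of the compost caddy has been washed and lies on the aluminium tray. Put it back into the round white collar in the caddy's sloping lid: find where its lugs drop into the slots, press it down against the spring, turn it a quarter turn clockwise to the stop and let it rise into its catch, so that it stays locked, sitting square in the collar, when you let go. Leave the other things on the worktop where they are.

Things in the scene. Friction and masses are not known exactly. Their poses are not given: they have to be found in the camera images.
- caddy: Grey compost caddy with a green lid, fixed: 230 wide (y), 210 deep (x), 125 high at the front (-x, the low side), 220 at the back; origin at the centre of its underside. The lid slopes 30 degrees up from the front; the white collar is in its middle.
- port_top (a point): Centre of the top face of the white bayonet collar in the lid. z points square out of the lid (30 degrees from vertical, leaning to the caddy's front), x up the slope, y along the width. The lid's surface is 6 below. Collar: outer diameter 88, bore 55, two opposite slots 14 wide through its 7 thick ledge for the cap's lugs.
- ledge (a point): On the axis, 7 below port_top, same axes: underside of the ledge. The collar may sit turned in the lid: the line through its slots lies within 32 degrees either side of this frame's x axis, an angle not measured: see or feel it. Under the ledge a lug can run only clockwise (seen from outside): at 90 degrees a catch, 3 deep in the underside, takes it; the stop is 4 degrees further.
- spring_top (a point): On the axis, 13 below port_top, same axes: top of the black filter cassette, on a spring that pushes the cap out: 3 N at first touch, 0.45 N more per mm, 10 mm of travel needed.
- locked (a point): On the axis, 21.5 above port_top, same axes: where cap_bar is when the cap is locked. Heights of cap_bar above port_top along z: 30.5 lugs lying on the collar's face, slots not found; 27 lugs in the slots, spring touched; 17 pressed right down, flange on the collar; 18.5 lugs rubbing under the ledge; 21.5 risen into the catch. Turn it at 17 to 18.
- cap_bar (a point): Centre of the grip bar of the loose orange filter cap (50 to 85 g), which starts lying on its plug on the tray. Bar 50 long (x), 12 thick (y), 22 high: 11 above and 11 below this point; z up out of the cap. Below it a flange of diameter 76, 6 thick (11 to 17 below this point), then the plug. The cap is the same after a half turn about z.
- cap_foot (a point): Foot of the cap's plug, on its axis, 40 below cap_bar, same axes. Plug diameter 43 at the foot, tapering out to 52 over 8, then straight up to the flange. Two lugs stand out of it under the two ends of the bar (+x and -x; white marks on the flange over them): 10 wide, 5 high, from 9.5 to 14.5 above the foot, 63 tip to tip.
- tray: Shallow aluminium tray, 290 (x) by 240 (y), rim 16 high, floor 3 thick, fixed; origin at the centre of its underside. The cap, pastry wheel and cutter lie on it.
- pastry_wheel: Plastic pastry wheel lying flat, red handle, white wheel of diameter 58, 178 long along x, 17 high; leave alone. Origin under its middle.
- cutter: Steel ring pastry cutter, diameter 60, 30 high; leave alone. Origin at the centre of its underside.
- scraper: Stainless bench scraper lying flat, 125 by 150, 20 high; leave alone. Origin under its middle.
- glass_bowl: Small glass bowl, diameter 110, 50 high; leave alone. Origin at the centre of its underside.
- mug: Blue mug, diameter 80, 92 high, handle at +y; leave alone. Origin at the centre of its underside.
- sugar_jar: Glass sugar jar with wooden cap, diameter 72, 125 high; leave alone. Origin at the centre of its underside.
- spatula: Spatula lying flat along x, 240 long; leave alone. Origin under its middle.
Not all that is in view belongs to the job. There is more than one size of the part that bears cap_bar; the job needs the smallest.

How it is judged:
By the outcome, as a careful person would: the job done as asked, in the order asked, and still so for the second after the job is handed in, with the robot touching nothing.
It also fails if it takes over 69 s, if anything falls off the work surface, if the arm or the gripper's body presses on something with over 40 N, if the wrist force passes 120 N, or if a joint passes its speed limit or range.

## Working session

There is one attempt and no reset: what is moved stays moved. The work goes in short steps, Python scripts to look and compute and a tool call to move; the robot and the scene stay as the last step left them, time stands still between calls to the robot, and variables do not carry over. Pictures are saved under pics/ and viewed, at most 10 in all, crops included, and the job is handed in when it is done.

Besides the shell and the picture viewer there is one more tool, called by a JSON object that holds its "fn" and its "kwargs", one argument or row to a line. servo_tool: Moves the arm, as the interface text tells. Scaled input: -1 to 1 covers 0.1 m each way for a shift and pi/2 rad each way for a turn. Its arguments: {"type":"object","properties":{"plan":{"type":"array","items":{"type":"array","items":{"type":"number"}}}},"required":["plan"]}

```bash
mkdir -p pics; ls; cat > h.py <<'E'
import numpy as np, cv2
from bench import robot
from scipy.spatial.transform import Rotation as R
def cam(n):
    p=robot.camera_params(n);K=np.array(p["camera_matrix"])
    if n=="wrist":
        o=robot.get_obs();T=np.eye(4);T[:3,:3]=R.from_euler('xyz',o["ee_rot"]).as_matrix();T[:3,3]=o["tool_pos"]
        M=T@np.array(p["tool_from_camera"]);return K,M[:3,:3],M[:3,3]
    Rc=cv2.Rodrigues(np.array(p["rvec"],float))[0];return K,Rc.T,-Rc.T@np.array(p["tvec"],float).ravel()
def ray(n,u,v):
    K,Rw,c=cam(n);d=Rw@np.linalg.solve(K,[u,v,1]);return c,d
def at_z(n,u,v,z):
    c,d=ray(n,u,v);return c+d*(z-c[2])/d[2]
def proj(n,P):
    K,Rw,c=cam(n);q=K@(Rw.T@(np.array(P)-c));return q[:2]/q[2]
def snap(n,f):
    im=robot.snapshot(n);cv2.imwrite(f"pics/{f}.png",im[:,:,::-1]);return im
E
python3 - <<'E'
from h import *
a=snap("scene","s1");b=snap("top","t1")
cv2.imwrite("pics/both.png",np.vstack([a,b])[:,:,::-1][:, :])
for c in("top","scene"):
    print(c,cam(c)[2])
    for t in("caddy","cap_bar","tray","cutter"):
        for d in robot.find_in(t,c)[:3]:print(t,d)
print(robot.get_obs())
E
```

```text
pics
top [0.38905917 0.01538593 1.50563372]
caddy {'extent': [384.9, 182.3, 78.2, 69.6], 'conf': 0.66}
cap_bar {'extent': [244.2, 268.9, 25.0, 25.8], 'conf': 0.93}
cap_bar {'extent': [321.3, 194.8, 26.2, 26.5], 'conf': 0.84}
cap_bar {'extent': [260.9, 210.8, 12.9, 22.5], 'conf': 0.76}
tray {'extent': [270.6, 209.4, 62.8, 71.1], 'conf': 0.9}
tray {'extent': [205.9, 232.8, 40.3, 37.6], 'conf': 0.35}
cutter {'extent': [205.9, 233.6, 43.7, 38.9], 'conf': 0.41}
scene [0.93193832 0.76750738 1.22146202]
caddy {'extent': [266.0, 182.1, 104.4, 105.0], 'conf': 0.75}
cap_bar {'extent': [369.7, 301.4, 28.2, 32.6], 'conf': 0.91}
cap_bar {'extent': [308.8, 239.4, 37.9, 29.2], 'conf': 0.69}
tray {'extent': [361.2, 301.1, 132.4, 112.1], 'conf': 0.7}
cutter {'extent': [355.1, 264.9, 18.7, 23.9], 'conf': 0.71}
cutter {'extent': [360.0, 300.6, 138.3, 114.5], 'conf': 0.27}
{'time': 0.5, 'joint_positions': array([-1.26411638e+00,  8.72195295e-02,  1.37073784e+00,  3.64711283e-05,
        1.68362105e+00, -1.03107052e-01]), 'qvel': array([-0.000258  , -0.00040821, -0.00143952,  0.00144644,  0.0005058 ,
       -0.00114471]), 'joint_torque': array([-1.07972653e-03, -3.39626348e+01, -3.02266216e+01,  7.16986880e-02,
        2.44001654e-02, -1.39180077e-05]), 'tool_pos': array([ 0.21913052, -0.50446005,  0.22247597]), 'ee_rot': array([ 3.14157477e+00, -3.45819264e-05,  4.09791107e-01]), 'wrist_force': array([-0.21611441,  0.29215181,  0.72148266]), 'wrist_torque': array([-0.01687995,  0.04708623, -0.05717131]), 'finger_force': 0.0, 'width': 0.09403262502843654}
```

```bash
python3 - <<'E'
import cv2,numpy as np
a=cv2.imread("pics/t1.png")[130:300,170:450];b=cv2.imread("pics/s1.png")[110:370,190:470]
a=cv2.resize(a,None,fx=2.8,fy=2.8,interpolation=3)
cv2.imwrite("pics/ta.png",a)
cv2.imwrite("pics/sb.png",cv2.resize(b,None,fx=2.2,fy=2.2,interpolation=3))
E
```

```text
(no output)
```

View pics/ta.png

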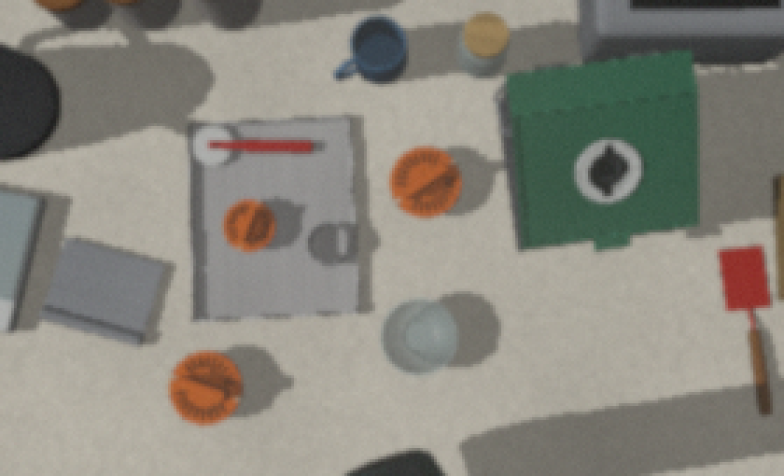

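View pics/sb.png

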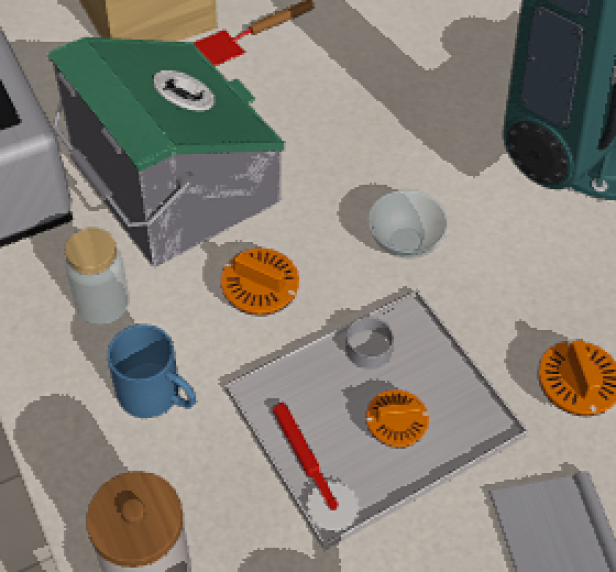

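The top view shows the small cap on the tray at crop (250,225), with the pastry wheel above it and the cutter to its right. Two larger caps lie off the tray. The collar is at crop (608,170) in top and (185,90) in scene. I'll triangulate both.

```bash
cat >> h.py <<'E'
def tri(a,b):
    (c1,d1),(c2,d2)=a,b
    s=np.linalg.lstsq(np.c_[d1,-d2],c2-c1,rcond=None)[0]
    p,q=c1+s[0]*d1,c2+s[1]*d2;return (p+q)/2,np.linalg.norm(p-q)
E
python3 - <<'E'
from h import *
T=lambda x,y:(170+x/2.8,130+y/2.8)
S=lambda x,y:(190+x/2.2,110+y/2.2)
print("collar",tri(ray("top",*T(608,170)),ray("scene",*S(185,90))))
print("cap",tri(ray("top",*T(250,225)),ray("scene",*S(398,418))))
print("cap z",at_z("top",*T(250,225),.035))
for n,a in dict(bl=(510,75),br=(692,55),fl=(520,248),fr=(698,226)).items(): print(n,at_z("top",*T(*a),.2 if n[0]=='b' else .125))
print("cutter",at_z("top",*T(333,243),.02),"bowl",at_z("top",*T(420,335),.04))
print(robot.camera_params("wrist"))
# refine collar via white mask
im=cv2.imread("pics/t1.png");m=(im.min(2)>165).astype(np.uint8);m[:170]=0;m[:,:370]=0;m[215:]=0;m[:,405:]=0
ys,xs=np.nonzero(m);print(len(xs),(xs.min()+xs.max())/2,(ys.min()+ys.max())/2)
E
```

```text
collar (array([ 0.57490015, -0.22840074,  0.17337787]), np.float64(0.0034863557256095525))
cap (array([0.51789136, 0.26090228, 0.02499294]), np.float64(0.0038279958269734483))
cap z [0.51854281 0.25810283 0.035     ]
bl [ 0.69676758 -0.10133835  0.2       ]
br [ 0.72218505 -0.33672173  0.2       ]
fl [ 0.47843766 -0.11808296  0.125     ]
fr [ 0.50703289 -0.35680604  0.125     ]
cutter [0.49342731 0.14069291 0.02      ] bowl [0.36218431 0.01598628 0.04      ]
{'camera_matrix': array([[307.43783662,   0.        , 320.12310413],
       [  0.        , 307.43783662, 201.16277203],
       [  0.        ,   0.        ,   1.        ]]), 'tool_from_camera': array([[ 4.41727488e-04, -9.59315060e-01, -2.82337422e-01,
         8.22708651e-02],
       [ 9.99999899e-01,  4.47839445e-04,  4.28859863e-05,
         2.53667053e-04],
       [ 8.53006618e-05, -2.82337412e-01,  9.59315161e-01,
        -1.62272003e-01],
       [ 0.00000000e+00,  0.00000000e+00,  0.00000000e+00,
         1.00000000e+00]])}Traceback (most recent call last):
  File "<stdin>", line 12, in <module>
    return umr_minimum(a, axis, None, out, keepdims, initial, where)
ValueError: zero-size array to reduction operation minimum which has no identity
```

View pics/t1.png

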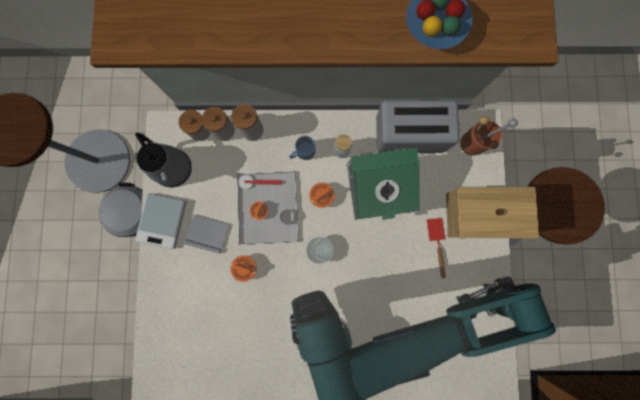

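```bash
cat >> h.py <<'E'
def frame(yaw,pt): # port frame
    Rm=R.from_euler('z',yaw)*R.from_euler('y',-30,degrees=True)  # x up slope, z leaning to front
    return Rm,np.array(pt)
def move(P,Rt):
    """shift+turn (normalised) from current measured pose to P,Rt"""
    o=robot.get_obs();Rc=R.from_euler('xyz',o["ee_rot"])
    return Rc.inv().apply(P-o["tool_pos"])/.1,(Rc.inv()*Rt).as_rotvec()/(np.pi/2)
E
python3 - <<'E'
from h import *
F,p=frame(.115,[.575,-.228,.173])
print(F.as_matrix()[:,2],F.as_matrix()[:,0])
Rt=F*R.from_euler('x',180,degrees=True)
print(move(p+F.apply([0,0,.12]),Rt), p+F.apply([0,0,.12]))
E
```

```text
[-0.49669739 -0.05737334  0.8660254 ] [0.86030512 0.09937355 0.5       ]
(array([ 3.79141632, -1.29216996, -0.54436277]), array([-0.0491206 ,  0.33087018,  0.18335208])) [ 0.51539631 -0.2348848   0.27692305]
```

The full top view shows the breadbox at (495,210), clear of a direct path to the collar. Moving to a viewing pose over the collar.

{"fn": "servo_tool", "kwargs": {
  "plan": [
    [0.4,-0.1,-0.2,0,0,0,94],
    [0.8,-0.25,-0.4,0,0,0,94],
    [1,-0.35,-0.5,0,0,0,94],
    [1,-0.35,-0.5,0,0,0,94]
  ]
}}

```text
time: 0.83
tool_pos: [0.3008, -0.4303, 0.277]
ee_rot: [3.135, -0.003, 0.416]
wrist_force: [0.9, -0.1, 1.4]
width: 0.0942
finger_force: 0.0
```

{"fn": "servo_tool", "kwargs": {
  "plan": [
    [0.4,-0.15,0,0,0,0,94],
    [0.8,-0.3,0,0,0,0,94],
    [1,-0.4,0,0,0,0,94],
    [1,-0.4,0,0,0,0,94]
  ]
}}

```text
time: 1.17
tool_pos: [0.3749, -0.3532, 0.2724]
ee_rot: [-3.141, -0.002, 0.415]
wrist_force: [-0.5, 0.5, 0.1]
width: 0.0941
finger_force: 0.0
```

{"fn": "servo_tool", "kwargs": {
  "plan": [
    [0.4,-0.15,0,0,0,0,94],
    [0.8,-0.3,0,0,0,0,94],
    [1,-0.4,0,0,0,0,94],
    [1,-0.4,0,0,0,0,94]
  ]
}}

```text
time: 1.5
tool_pos: [0.4503, -0.2774, 0.2719]
ee_rot: [-3.141, -0.001, 0.414]
wrist_force: [-0.3, -0.4, -0.1]
width: 0.0942
finger_force: 0.0
```

{"fn": "servo_tool", "kwargs": {
  "plan": [
    [0.4,-0.05,0,-0.01,0.07,0.04,94],
    [0.8,-0.15,0,-0.02,0.14,0.08,94],
    [0.8,-0.15,0,-0.03,0.21,0.12,94],
    [0.8,-0.15,0,-0.04,0.28,0.16,94],
    [0.8,-0.15,0,-0.05,0.33,0.18,94],
    [0.8,-0.15,0,-0.05,0.33,0.18,94],
    [0.8,-0.15,0,-0.05,0.33,0.18,94]
  ]
}}

```text
time: 2.08
tool_pos: [0.5139, -0.2353, 0.2714]
ee_rot: [3.138, -0.519, 0.119]
wrist_force: [0.4, -0.5, 0.2]
width: 0.0944
finger_force: 0.0
```

```bash
python3 - <<'E'
from h import *
o=robot.get_obs();print(o["time"],o["tool_pos"],o["ee_rot"],o["joint_positions"])
im=snap("wrist","w1");print(proj("wrist",[.575,-.228,.173]))
E
```

```text
2.0833 [ 0.51394204 -0.23532591  0.27143572] [ 3.13794047 -0.51930183  0.11889468] [-0.75959519 -0.18064156  1.61780254  0.39802863  1.36834944  0.67920319]
[319.08224813 198.75928702]
```

View pics/w1.png

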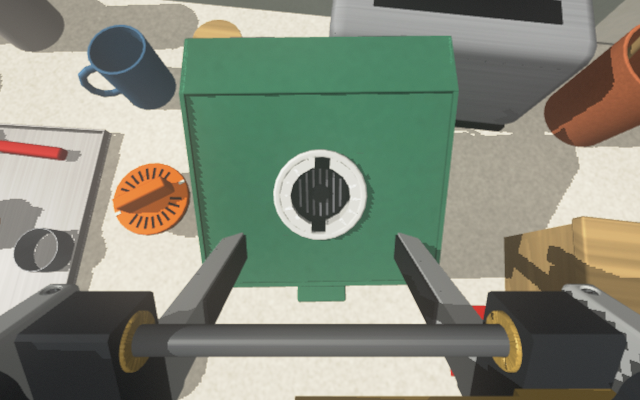

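The wrist view shows the collar centred at about (320,195), with slots at about (320,163) and (319,227), near the slope line. I'll rectify onto the collar plane to get numbers.

```bash
python3 - <<'E'
from h import *
im=cv2.imread("pics/w1.png")
m=((im.min(2)>120)&(im.max(2).astype(int)-im.min(2)<40)).astype(np.uint8)
m[:,:265]=0;m[:,375:]=0;m[:145]=0;m[245:]=0
cs=max(cv2.findContours(m,0,1)[0],key=cv2.contourArea);hull=cv2.convexHull(cs)
e=cv2.fitEllipse(hull);print("ell",e)
g=robot.find_in("caddy","wrist");print(g[:1])
# iterate over assumed height: triangulate using wrist ray and top white blob
T=cv2.imread("pics/t1.png")[170:212,366:410];lum=T.min(2);mt=((lum>110)&(T.max(2).astype(int)-T.min(2)<40)).astype(np.uint8)
ct=max(cv2.findContours(mt,0,1)[0],key=cv2.contourArea);et=cv2.fitEllipse(cv2.convexHull(ct));print(et)
tc=(et[0][0]+366,et[0][1]+170)
P,err=tri(ray("top",*tc),ray("wrist",*e[0]));print("P",P,err)
# lid side edges direction (right/left edges) in plane
F,_=frame(.115,P)
def onplane(u,v,F=F,p=P):
    c,d=ray("wrist",u,v);n=F.as_matrix()[:,2];X=c+d*((p-c)@n)/(d@n);return F.inv().apply(X-p)
h=np.array([onplane(*q[0]) for q in hull]);print("outer dia x,y",np.ptp(h,axis=0)*1e3)
# dark hole with slots
g=cv2.cvtColor(im,6);R_=40;N=400
w=np.zeros((N,N),np.uint8)
K,Rw,c=cam("wrist")
src=[];dst=[]
for a,b in((1,1),(1,-1),(-1,1),(-1,-1)):
    X=P+F.apply([a*.05,b*.05,0]);src.append(proj("wrist",X));dst.append((N/2-b*N/2,N/2-a*N/2))
H=cv2.getPerspectiveTransform(np.float32(src),np.float32(dst))
w=cv2.warpPerspective(im,H,(N,N),flags=cv2.INTER_CUBIC);cv2.imwrite("pics/rect.png",w)
pol=cv2.warpPolar(cv2.cvtColor(w,6),(200,720),(N/2,N/2),200,0)
for r in(29,30,31,32): # mm -> px 4/mm
    row=pol[:,int(r*4)].astype(int);idx=np.nonzero(row<90)[0]/2
    print(r,idx[[0,-1]] if len(idx) else 0,[ (s[0],s[-1]) for s in np.split(idx,np.nonzero(np.diff(idx)>5)[0]+1)] if len(idx) else 0)
E
```

```text
ell ((319.4938049316406, 194.1225128173828), (90.90252685546875, 93.79226684570312), 90.65570831298828)
[{'extent': [319.8, 171.0, 280.8, 267.4], 'conf': 0.56}]
((20.753353118896484, 20.641117095947266), (21.896343231201172, 24.243452072143555), 64.43231201171875)
P [ 0.57682593 -0.22719575  0.18220352] 0.00319669063654616
outer dia x,y [8.56750141e+01 8.57349484e+01 1.32611987e-13]
29 [ 78.5 287.5] [(np.float64(78.5), np.float64(102.5)), (np.float64(263.5), np.float64(287.5))]
30 [ 79. 287.] [(np.float64(79.0), np.float64(102.0)), (np.float64(264.0), np.float64(287.0))]
31 [ 79.5 286.5] [(np.float64(79.5), np.float64(101.5)), (np.float64(263.5), np.float64(286.5))]
32 [ 79.5 286. ] [(np.float64(79.5), np.float64(101.0)), (np.float64(264.0), np.float64(286.0))]
```

View pics/rect.png

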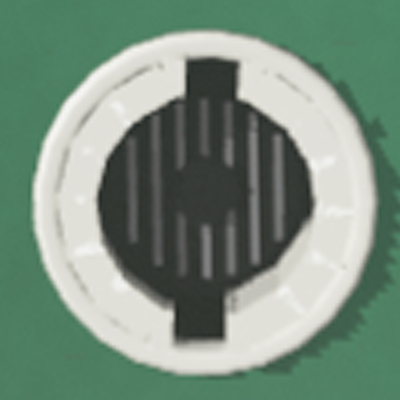

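Rectified view: the slot line runs from (212,78) to (200,315), about 3° clockwise of up-slope, with its centre at about (206,201). The 54 mm bore against a nominal 55 says the collar is a few mm lower than assumed. One closer look for parallax.

{"fn": "servo_tool", "kwargs": {
  "plan": [
    [0,0,0.3,0,0,0,94],
    [0,0,0.5,0,0,0,94],
    [0,0,0.5,0,0,0,94],
    [0,0,0.5,0,0,0,94]
  ]
}}

```text
time: 2.52
tool_pos: [0.5413, -0.2309, 0.2286]
ee_rot: [3.139, -0.52, 0.123]
wrist_force: [0.8, 1.0, -0.4]
width: 0.0941
finger_force: 0.0
```

```bash
cat > fit.py <<'E'
from h import *
from scipy.optimize import least_squares
def rect(im,P,F,name):
    N=400;src=[];dst=[]
    for a,b in((1,1),(1,-1),(-1,1),(-1,-1)):
        src.append(proj("wrist",P+F.apply([a*.05,b*.05,0])));dst.append((N/2-b*N/2,N/2-a*N/2))
    H=cv2.getPerspectiveTransform(np.float32(src),np.float32(dst))
    w=cv2.warpPerspective(im,H,(N,N),flags=cv2.INTER_CUBIC);cv2.imwrite(f"pics/{name}.png",w);return w
E
python3 - <<'E'
from fit import *
o=robot.get_obs();print(o["tool_pos"],o["joint_positions"])
im=snap("wrist","w2")[:,:,::-1].copy()
for z in(.173,.177,.182):
    P=np.array([.5765,-.2285,z]);F,_=frame(.115,P)
    w=rect(im,P,F,f"r2_{z}")
    g=cv2.cvtColor(w,6);d=(g<90).astype(np.uint8);n,l,s,c=cv2.connectedComponentsWithStats(d)
    k=l[200,200];k=k if k else 1+np.argmax(s[1:,4]);B=(l==k)
    ys,xs=np.nonzero(B);rows=[]
    for y in (ys.min()+4,ys.min()+8,ys.max()-8,ys.max()-4):
        q=np.nonzero(B[y])[0];rows.append((int(y),int(q[0]),int(q[-1])))
    q=np.nonzero(B[195:205].any(0))[0]
    wm=((w.min(2)>110)&(w.max(2).astype(int)-w.min(2)<45)).astype(np.uint8)
    hh=cv2.convexHull(max(cv2.findContours(wm,0,1)[0],key=cv2.contourArea));e=cv2.fitEllipse(hh)
    print(z,rows,"ext y",ys.min(),ys.max(),"bore",q[0],q[-1],"ell",np.round(e[0],1),np.round(e[1],1))
E
```

```text
[ 0.54130613 -0.23088335  0.22861123] [-0.71238986 -0.12238245  1.65225097  0.39499939  1.26654363  0.68299657]
0.173 [(56, 183, 234), (60, 183, 235), (333, 170, 220), (337, 170, 219)] ext y 52 341 bore 91 312 ell [200.5 200.6] [357.3 359. ]
0.177 [(62, 183, 234), (66, 183, 234), (334, 170, 220), (338, 171, 219)] ext y 58 342 bore 93 310 ell [200.4 203.6] [352.1 353.6]
0.182 [(68, 183, 233), (72, 183, 234), (335, 170, 219), (339, 171, 219)] ext y 64 343 bore 95 307 ell [200.4 207.5] [345.2 346.8]
```

View pics/r2_0.177.png

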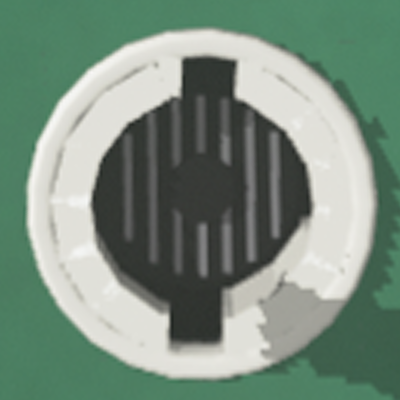

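The lower height fits: the outer diameter reads 88 mm at z = 0.177. The centre is about (0.576,-0.229,0.177), with the slot line 3° clockwise of up-slope. Now over to the cap.

{"fn": "servo_tool", "kwargs": {
  "plan": [
    [0,0,-0.4,0,-0.05,0,94],
    [0,-0.3,-0.8,0,-0.12,0,94],
    [0,-0.6,-1,0,-0.2,0,94],
    [0,-1,-1,0,-0.27,0,94],
    [0,-1,-1,0,-0.33,0,94],
    [0,-1,-1,0,-0.33,0,94]
  ]
}}

```text
time: 3.07
tool_pos: [0.4821, -0.1356, 0.3179]
ee_rot: [3.137, -0.006, 0.125]
wrist_force: [0.5, -0.5, -0.5]
width: 0.0939
finger_force: 0.0
```

{"fn": "servo_tool", "kwargs": {
  "plan": [
    [0.05,-0.4,0.1,0,0,0,94],
    [0.1,-0.8,0.2,0,0,0,94],
    [0.17,-1,0.35,0,0,0,94]
  ]
}}

```text
time: 3.32
tool_pos: [0.4846, -0.0345, 0.2825]
ee_rot: [3.139, -0.01, 0.12]
wrist_force: [0.9, -0.3, 0.2]
width: 0.094
finger_force: 0.0
```

{"fn": "servo_tool", "kwargs": {
  "plan": [
    [0.05,-0.4,0.1,0,0,0,94],
    [0.1,-0.8,0.2,0,0,0,94],
    [0.17,-1,0.35,0,0,0,94]
  ]
}}

```text
time: 3.57
tool_pos: [0.4895, 0.0673, 0.2469]
ee_rot: [3.14, -0.01, 0.12]
wrist_force: [0.7, 0.3, 0.2]
width: 0.0937
finger_force: 0.0
```

{"fn": "servo_tool", "kwargs": {
  "plan": [
    [0.05,-0.4,0.1,0,0,0,94],
    [0.1,-0.8,0.2,0,0,0,94],
    [0.17,-1,0.35,0,0,0,94]
  ]
}}

```text
time: 3.82
tool_pos: [0.4949, 0.1689, 0.2116]
ee_rot: [-3.141, -0.009, 0.121]
wrist_force: [0.5, -0.6, 1.0]
width: 0.0939
finger_force: 0.0
```

{"fn": "servo_tool", "kwargs": {
  "plan": [
    [0.05,-0.4,0.1,0,0,0,94],
    [0.1,-0.8,0.2,0,0,0,94],
    [0.17,-0.9,0.3,0,0,0,94],
    [0.17,-0.9,0.3,0,0,0,94],
    [0.17,-0.9,0.3,0,0,0,94]
  ]
}}

```text
time: 4.23
tool_pos: [0.501, 0.2567, 0.1796]
ee_rot: [3.138, -0.004, 0.119]
wrist_force: [0.4, -0.2, -0.7]
width: 0.0938
finger_force: 0.0
```

```bash
python3 - <<'E'
from fit import *
o=robot.get_obs();print(o["tool_pos"],o["ee_rot"],o["joint_positions"])
im=snap("wrist","w3")[:,:,::-1].copy()
print(proj("wrist",[.518,.26,.043]))
for d in robot.find_in("cap_bar","wrist")[:2]: print(d,at_z("wrist",*d["extent"][:2],.035))
E
```

```text
[0.50103234 0.2567193  0.17963269] [ 3.13833812 -0.00410005  0.11916626] [ 0.37528884  0.12609054  1.41293402 -0.00418876  1.59942601  1.8267991 ]
[317.60756944 179.86294128]
{'extent': [581.0, 144.1, 117.9, 108.1], 'conf': 0.83} [0.58311217 0.00385205 0.035     ]
{'extent': [318.1, 174.4, 70.9, 71.3], 'conf': 0.71} [0.52215487 0.25982414 0.035     ]
```

View pics/w3.png

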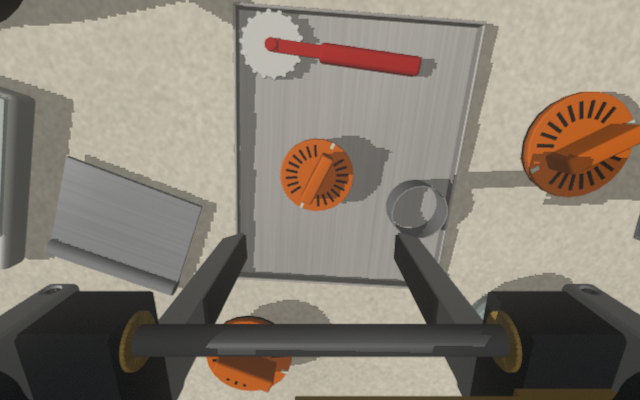

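The cap is at (317,174), with its white marks at (333,147) and (303,205), so the bar lies about 27° clockwise from image-up. I'll compute the grasp from the marks.

```bash
python3 - <<'E'
from fit import *
im=cv2.imread("pics/w3.png");sub=im[135:215,275:360].astype(int)
hsv=cv2.cvtColor(im,40)
om=((hsv[:,:,0]<18)&(hsv[:,:,1]>150)).astype(np.uint8);om[:130]=0;om[220:]=0;om[:,:270]=0;om[:,360:]=0
cs=np.vstack(cv2.findContours(om,0,1)[0]);e=cv2.fitEllipse(cv2.convexHull(cs));print(e)
print("ellipse centre",at_z("wrist",*e[0],.030))
ms=[]
for (a,b) in((333,147),(303,205)):
    p=im[b-6:b+7,a-7:a+8].astype(int);wt=np.clip(p[:,:,0]-110,0,None)*(p.max(2)-p.min(2)<70)
    # blue channel high => whitish
    yy,xx=np.mgrid[b-6:b+7,a-7:a+8];ms.append(((wt*xx).sum()/wt.sum(),(wt*yy).sum()/wt.sum()))
print(ms)
ms=[(333,147),(303.5,204.5)]
A=[at_z("wrist",*m,.032) for m in ms];d=A[0]-A[1];print(A,"mid",(A[0]+A[1])/2,"sep",np.linalg.norm(d),"yaw",np.arctan2(d[1],d[0]))
# bar top ridge line: bright orange bar
bar=((hsv[:,:,0]<18)&(hsv[:,:,1]>150))
c=(A[0]+A[1])/2;yaw=np.arctan2(d[1],d[0])
print(move(np.array([c[0],c[1],.054]),R.from_euler('xyz',[np.pi,0,yaw])))
E
```

```text
((316.29541015625, 174.3456573486328), (71.40342712402344, 72.03996276855469), 99.12857818603516)
ellipse centre [0.52101868 0.26159292 0.03      ]
[(np.float64(332.18079800498754), np.float64(145.63715710723193)), (np.float64(300.98247191011234), np.float64(208.20359550561798))]
[array([0.55106652, 0.24814058, 0.032     ]), array([0.48764633, 0.27136838, 0.032     ])] mid [0.51935643 0.25975448 0.032     ] sep 0.06754000403225717 yaw -0.3510796634482179
(array([ 0.17369588, -0.01949087,  1.27034788]), array([ 0.00077827, -0.00428056,  0.2982332 ]))
```

{"fn": "servo_tool", "kwargs": {
  "plan": [
    [0.1,0,0.2,0,0,0.07,94],
    [0.19,-0.015,0.4,0,0,0.14,94],
    [0.19,-0.015,0.6,0,0,0.21,94],
    [0.19,-0.015,0.8,0,0,0.28,94],
    [0.19,-0.015,0.9,0,0,0.3,94],
    [0.19,-0.015,0.9,0,0,0.3,94]
  ]
}}

```text
time: 4.83
tool_pos: [0.5189, 0.2587, 0.0878]
ee_rot: [3.138, -0.002, -0.355]
wrist_force: [-0.6, 0.0, -0.3]
width: 0.0942
finger_force: 0.0
```

{"fn": "servo_tool", "kwargs": {
  "plan": [
    [0,0,0.2,0,0,0,94],
    [0,0,0.36,0,0,0,94],
    [0,0,0.36,0,0,0,94],
    [0,0,0.36,0,0,0,40],
    [0,0,0.36,0,0,0,40],
    [0,0,0.36,0,0,0,40],
    [0,0,0.36,0,0,0,40],
    [0,0,0.36,0,0,0,30],
    [0,0,0.36,0,0,0,30],
    [0,0,0.36,0,0,0,30]
  ]
}}

```text
time: 5.67
tool_pos: [0.52, 0.2612, 0.054]
ee_rot: [3.141, -0.005, -0.351]
wrist_force: [-0.5, 0.8, 1.7]
width: 0.0509
finger_force: 0.0
```

```bash
python3 - <<'E'
from fit import *
o=robot.get_obs();print(o["tool_pos"],o["ee_rot"],o["joint_positions"])
im=snap("wrist","w4")
E
```

```text
[0.52004658 0.2611747  0.05404535] [ 3.1411864  -0.00532118 -0.35139385] [ 0.37020362  0.24583137  1.53015919 -0.00390499  1.3618771   2.29319766]
```

View pics/w4.png

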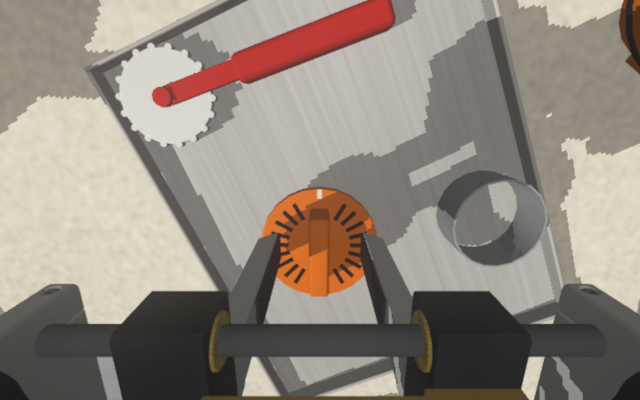

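The bar is upright in the image at column 319, between the fingers. Closing now.

{"fn": "servo_tool", "kwargs": {
  "plan": [
    [0,0,0,0,0,0,5],
    [0,0,0,0,0,0,5],
    [0,0,0,0,0,0,5],
    [0,0,0,0,0,0,5],
    [0,0,0,0,0,0,5],
    [0,0,0,0,0,0,5],
    [0,0,0,0,0,0,5],
    [0,0,0,0,0,0,5],
    [0,0,0,0,0,0,5],
    [0,0,0,0,0,0,5],
    [0,0,0,0,0,0,5],
    [0,0,0,0,0,0,5]
  ]
}}

```text
time: 6.72
tool_pos: [0.5199, 0.261, 0.0537]
ee_rot: [3.141, -0.005, -0.352]
wrist_force: [-0.7, -0.2, -0.7]
width: 0.0118
finger_force: 30.0
```

```bash
python3 - <<'E'
from fit import *
o=robot.get_obs();print(o["tool_pos"],o["ee_rot"],o["width"],o["finger_force"])
im=snap("wrist","w5")[:,:,::-1]
Rt=R.from_euler('xyz',o["ee_rot"])
def tl(u,v,z): return Rt.inv().apply(at_z("wrist",u,v,z)-o["tool_pos"])*1e3
hsv=cv2.cvtColor(im.copy(),40);om=((hsv[:,:,0]<18)&(hsv[:,:,1]>130)).astype(np.uint8);om[:150]=0;om[:,:240]=0;om[:,400:]=0
ys,xs=np.nonzero(om);print(xs.min(),xs.max(),ys.min(),ys.max())
# flange top far edge -> tool x 38; near bar end top
c=np.nonzero(om[:,319])[0];print(c.min(),c.max())
print("flange far edge tool",tl(319,ys.min(),.032),"lower",tl(319,ys.max(),.032))
cv2.imwrite("pics/w5c.png",cv2.resize(im[170:310,240:400],None,fx=4,fy=4,interpolation=3))
E
```

```text
[0.51990508 0.26102327 0.05371039] [ 3.14080031 -0.00492405 -0.35162996] 0.01178857766237804 29.980469942092896
263 377 187 296
187 296
flange far edge tool [37.44850025 -0.29057076 21.89483008] lower [-39.309172    -0.32957435  21.51683726]
```

View pics/w5c.png

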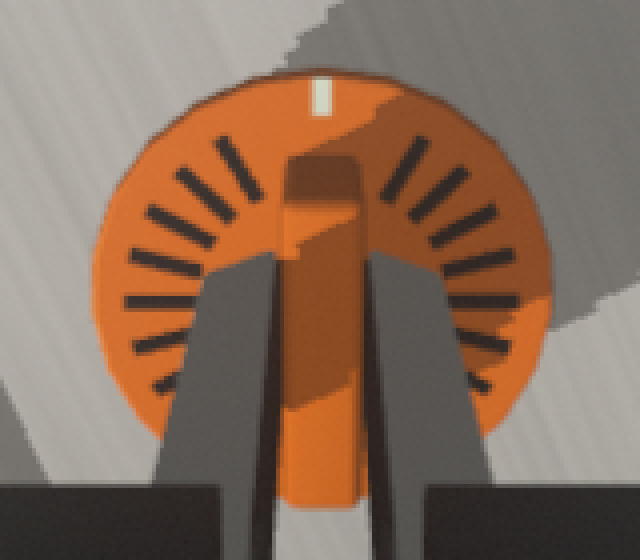

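The cap is gripped square: width 11.8 mm, mark at column 320. The far top edge of the bar is at about row 221, the near one at about row 296. I'll compute the grip offset and the pre-insertion pose.

```bash
cat >> h.py <<'E'
PORT=np.array([.576,-.2289,.1767]);YAW=.122;SLOT=np.radians(-3.2)
def port_pose(h,dx=0,ang=0,off=(0,0),yaw=YAW):
    """TCP pose so that cap_bar is h above port_top; dx = cap x in tool; ang clockwise turn"""
    F,_=frame(yaw,PORT)
    Rt=F*R.from_euler('z',SLOT-ang)*R.from_euler('x',180,degrees=True)
    return PORT+F.apply([off[0],off[1],h+GRIP])-Rt.apply([dx,0,0]),Rt
GRIP=.0107  # TCP above cap_bar
E
python3 - <<'E'
from h import *
o=robot.get_obs();Rt=R.from_euler('xyz',o["ee_rot"])
def tl(u,v,z): return Rt.inv().apply(at_z("wrist",u,v,z)-o["tool_pos"])*1e3
a,b=tl(320,221,.054),tl(320,296,.054);print("bar",a,b,(a+b)/2)
print("slit row",tl(320,245.5,.032),"far edge",tl(320,188,.032)-[38,0,0])
P,T=port_pose(.08,0);print(P)
# path in tool frame now: first lift
print(move(P,T))
E
```

```text
bar [23.23441193  0.37387691 -0.16892326] [-24.79502226   0.38974019  -0.40784303] [-0.78030516  0.38180855 -0.28838314]
slit row [-1.73609199  0.36284186 21.70712622] far edge [-1.21585119  0.3501193  21.89874303]
[ 0.53098708 -0.23441899  0.2552485 ]
(array([ 1.81988697,  4.61500822, -2.00269288]), array([ 0.08894236,  0.32101704, -0.25938933]))
```

{"fn": "servo_tool", "kwargs": {
  "plan": [
    [0,0,-0.2,0,0,0,5],
    [0,0,-0.5,0,0,0,5],
    [0,0,-0.8,0,0,0,5],
    [0,0,-1,0,0,0,5]
  ]
}}

```text
time: 7.1
tool_pos: [0.5204, 0.2616, 0.1569]
ee_rot: [-3.14, -0.008, -0.352]
wrist_force: [0.4, 0.1, 0.3]
width: 0.0113
finger_force: 30.0
```

{"fn": "servo_tool", "kwargs": {
  "plan": [
    [0,0,-0.4,0,0,0,5],
    [0,0,-0.8,0,0,0,5],
    [0,0,-1,0,0,0,5],
    [0,0,-1,0,0,0,5]
  ]
}}

```text
time: 7.43
tool_pos: [0.5213, 0.2625, 0.2613]
ee_rot: [-3.134, -0.015, -0.352]
wrist_force: [0.4, -0.2, 0.2]
width: 0.012
finger_force: 30.0
```

{"fn": "servo_tool", "kwargs": {
  "plan": [
    [0.1,0.3,-0.1,0,0,0,5],
    [0.2,0.6,-0.2,0,0,0,5],
    [0.3,0.9,-0.3,0,0,0,5],
    [0.36,1,-0.3,0,0,0,5]
  ]
}}

```text
time: 7.77
tool_pos: [0.5183, 0.1523, 0.2849]
ee_rot: [3.14, -0.007, -0.354]
wrist_force: [0.8, 1.0, -0.3]
width: 0.0111
finger_force: 30.0
```

{"fn": "servo_tool", "kwargs": {
  "plan": [
    [0.1,0.3,0,0,0,0,5],
    [0.2,0.6,0,0,0,0,5],
    [0.3,0.9,0,0,0,0,5],
    [0.36,1,0,0,0,0,5]
  ]
}}

```text
time: 8.1
tool_pos: [0.517, 0.0461, 0.2824]
ee_rot: [3.139, -0.003, -0.355]
wrist_force: [1.1, 0.3, -1.2]
width: 0.0114
finger_force: 30.0
```

{"fn": "servo_tool", "kwargs": {
  "plan": [
    [0.1,0.3,0,0,0,0,5],
    [0.2,0.6,0,0,0,0,5],
    [0.3,0.9,0,0,0,0,5],
    [0.36,1,0,0,0,0,5]
  ]
}}

```text
time: 8.43
tool_pos: [0.5166, -0.0598, 0.2828]
ee_rot: [3.14, -0.003, -0.355]
wrist_force: [0.1, 0.1, -1.1]
width: 0.0114
finger_force: 30.0
```

{"fn": "servo_tool", "kwargs": {
  "plan": [
    [0.1,0.3,0,0,0,0,5],
    [0.2,0.6,0,0,0,0,5],
    [0.3,0.9,0,0,0,0,5],
    [0.36,1,0,0,0,0,5]
  ]
}}

```text
time: 8.77
tool_pos: [0.5162, -0.1659, 0.2831]
ee_rot: [3.14, -0.003, -0.354]
wrist_force: [-0.2, 0.4, -0.9]
width: 0.0118
finger_force: 30.0
```

{"fn": "servo_tool", "kwargs": {
  "plan": [
    [0.1,0.3,0,0,0.05,-0.04,5],
    [0.24,0.6,0,0.03,0.11,-0.08,5],
    [0.24,0.68,0,0.05,0.17,-0.13,5],
    [0.24,0.68,0,0.06,0.22,-0.17,5],
    [0.24,0.68,0,0.08,0.27,-0.22,5],
    [0.24,0.68,0,0.09,0.32,-0.26,5],
    [0.24,0.68,0,0.09,0.32,-0.26,5],
    [0.24,0.68,0,0.09,0.32,-0.26,5]
  ]
}}

```text
time: 9.43
tool_pos: [0.515, -0.235, 0.2837]
ee_rot: [-3.104, -0.519, 0.054]
wrist_force: [-0.0, -0.8, -0.5]
width: 0.0118
finger_force: 30.0
```

```bash
sed -i 's/Rt.apply(\[dx,0,0\])/Rt.apply([dx,.0004,0])/' h.py; python3 - <<'E'
from h import *
o=robot.get_obs();print(o["time"],o["tool_pos"],o["ee_rot"],o["joint_positions"],o["width"])
for h in(.06,.033): print(h,*move(*port_pose(h,-.0012)))
im=snap("wrist","w6");
E
```

```text
9.4333 [ 0.51500553 -0.23496531  0.28366115] [-3.10395474 -0.51897049  0.05386762] [-0.76218967 -0.17635312  1.59046325  0.40361082  1.39700191  0.74119772] 0.011765583381840325
0.06 [0.01061469 0.0120932  0.52563197] [-0.00229007  0.0023014  -0.00210497]
0.033 [0.01159235 0.01306284 0.79562846] [-0.00229007  0.0023014  -0.00210497]
```

View pics/w6.png

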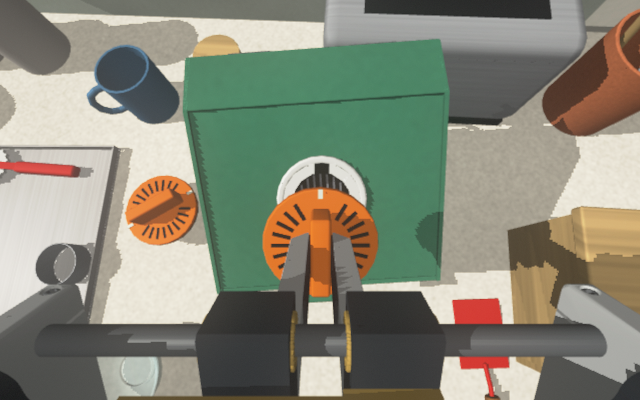

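The cap mark at (320,193) lines up with the upper slot at (321,165), and the cap is square in the grip. Descending along the collar's axis to just above lug contact, then feeling.

{"fn": "servo_tool", "kwargs": {
  "plan": [
    [0,0.01,0.2,0,0,0,5],
    [0.01,0.01,0.35,0,0,0,5],
    [0.01,0.01,0.5,0,0,0,5],
    [0.01,0.01,0.6,0,0,0,5],
    [0.01,0.01,0.7,0,0,0,5],
    [0.01,0.01,0.75,0,0,0,5],
    [0.01,0.01,0.8,0,0,0,5],
    [0.01,0.01,0.8,0,0,0,5],
    [0.01,0.01,0.8,0,0,0,5]
  ]
}}

```text
time: 10.23
tool_pos: [0.5562, -0.2316, 0.2165]
ee_rot: [-3.108, -0.522, 0.058]
wrist_force: [-0.1, 0.5, -0.9]
width: 0.0118
finger_force: 30.0
```

```bash
cat > st.py <<'E'
from h import *
o=robot.get_obs();F,_=frame(YAW,PORT);Rt=R.from_euler('xyz',o["ee_rot"])
print("t",o["time"],"j",np.round(o["joint_positions"],3),"w",o["width"])
cb=o["tool_pos"]+Rt.apply([-.0012,.0004,0])+Rt.apply([0,0,GRIP])
print("cap_bar in port mm",F.inv().apply(cb-PORT)*1e3,"tool tilt deg rel",(port_pose(.02)[1].inv()*Rt).as_rotvec(degrees=True))
print("force tool",Rt.inv().apply(o["wrist_force"]),"torque tool",Rt.inv().apply(o["wrist_torque"]))
E
python3 st.py
```

```text
t 10.2333 j [-0.695 -0.087  1.645  0.397  1.235  0.743] w 0.011823670035692827
cap_bar in port mm [ 1.37885573 -0.55231594 33.70390517] tool tilt deg rel [ 0.11063284 -0.05298352 -0.02956659]
force tool [-0.49895277 -0.45719973  0.80872527] torque tool [ 0.04006559 -0.28922888 -0.02129865]
```

{"fn": "servo_tool", "kwargs": {
  "plan": [
    [-0.01,-0.005,0.0,0,0,0,5],
    [-0.01,-0.005,0.02,0,0,0,5],
    [-0.01,-0.005,0.04,0,0,0,5],
    [-0.01,-0.005,0.05,0,0,0,5],
    [-0.01,-0.005,0.05,0,0,0,5]
  ]
}}

```text
time: 10.65
tool_pos: [0.5575, -0.2308, 0.211]
ee_rot: [-3.107, -0.521, 0.058]
wrist_force: [0.3, 1.0, -0.5]
width: 0.0118
finger_force: 30.0
```

```bash
python3 st.py
```

```text
t 10.65 j [-0.692 -0.083  1.652  0.398  1.224  0.742] w 0.01184595458831138
cap_bar in port mm [-0.20620173  0.10169357 28.28766176] tool tilt deg rel [ 0.12669687 -0.08103676 -0.00375603]
force tool [ 0.0673358  -0.94918002  0.69137561] torque tool [-0.0155379  -0.35125309 -0.03178664]
```

No contact at h = 28, so the lugs look to be in the slots. Pressing on in steps and watching the force.

{"fn": "servo_tool", "kwargs": {
  "plan": [
    [0,0,0.02,0,0,0,5],
    [0,0,0.03,0,0,0,5],
    [0,0,0.04,0,0,0,5],
    [0,0,0.04,0,0,0,5]
  ]
}}

```text
time: 10.98
tool_pos: [0.5597, -0.2307, 0.2082]
ee_rot: [-3.108, -0.522, 0.058]
wrist_force: [-2.4, -0.0, 2.6]
width: 0.0119
finger_force: 30.0
```

```bash
python3 st.py
```

```text
t 10.9833 j [-0.689 -0.078  1.653  0.398  1.217  0.742] w 0.011897824456515807
cap_bar in port mm [ 0.3124155  -0.08875326 24.78381863] tool tilt deg rel [ 0.09204371 -0.04377329 -0.03615994]
force tool [-0.78429736 -0.21349468 -3.45387427] torque tool [ 0.06054434 -0.44347217  0.02802901]
```

That is the spring (about 4 N at h = 24.8). On to about 18.

{"fn": "servo_tool", "kwargs": {
  "plan": [
    [0,0,0.02,0,0,0,5],
    [0,0,0.04,0,0,0,5],
    [0,0,0.055,0,0,0,5],
    [0,0,0.065,0,0,0,5],
    [0,0,0.07,0,0,0,5],
    [0,0,0.07,0,0,0,5]
  ]
}}

```text
time: 11.48
tool_pos: [0.5632, -0.2302, 0.2021]
ee_rot: [-3.108, -0.522, 0.058]
wrist_force: [-4.6, -0.8, 3.8]
width: 0.0116
finger_force: 30.0
```

```bash
python3 st.py
```

```text
t 11.4833 j [-0.684 -0.069  1.657  0.398  1.203  0.742] w 0.011607385900255722
cap_bar in port mm [ 0.2925948  -0.08101288 17.73254926] tool tilt deg rel [ 0.0934229  -0.04234412 -0.03153441]
force tool [-2.10618842  0.35225214 -5.63608411] torque tool [ 0.04243754 -0.56100703 -0.01003441]
```

{"fn": "servo_tool", "kwargs": {
  "plan": [
    [0,0,0.005,0,0,0,5],
    [0,0,0.01,0,0,0,5],
    [0,0,0.01,0,0,0,5]
  ]
}}

```text
time: 11.73
tool_pos: [0.5634, -0.2302, 0.2017]
ee_rot: [-3.108, -0.522, 0.059]
wrist_force: [-5.9, 0.3, 6.9]
width: 0.0118
finger_force: 30.0
```

```bash
python3 st.py
```

```text
t 11.7333 j [-0.683 -0.068  1.657  0.397  1.202  0.742] w 0.01178843883104394
cap_bar in port mm [ 0.29263278 -0.07075297 17.27305374] tool tilt deg rel [ 0.08628643 -0.05460688 -0.04839362]
force tool [-1.64982033 -0.91243724 -8.90342062] torque tool [ 0.21949903 -0.68260075  0.00896448]
```

Flange contact felt at about 17.3. Backing off slightly and turning clockwise, checking side forces on the way.

{"fn": "servo_tool", "kwargs": {
  "plan": [
    [0,0,-0.003,0,0,0,5],
    [0,0.001,-0.003,0,0,0.07,5],
    [0,0.002,-0.003,0,0,0.14,5],
    [0,0.002,-0.003,0,0,0.21,5],
    [0,0.003,-0.003,0,0,0.28,5],
    [0,0.003,-0.003,0,0,0.33,5],
    [0,0.003,-0.003,0,0,0.33,5]
  ]
}}

```text
time: 12.32
tool_pos: [0.5634, -0.2306, 0.2016]
ee_rot: [-2.836, -0.431, -0.521]
wrist_force: [-5.4, -0.6, 6.1]
width: 0.0118
finger_force: 30.0
```

```bash
python3 st.py
```

```text
t 12.3167 j [-0.684 -0.068  1.657  0.398  1.202  1.262] w 0.011841970653124376
cap_bar in port mm [ 0.17279579  0.21194863 17.23369927] tool tilt deg rel [ 0.06422785 -0.07638977 29.81062647]
force tool [-1.42095215  0.80443853 -8.01034267] torque tool [-0.27171491 -0.62851454  0.07556105]
```

{"fn": "servo_tool", "kwargs": {
  "plan": [
    [0,0.001,0,0,0,0.07,5],
    [0,0.002,0,0,0,0.14,5],
    [0,0.002,0,0,0,0.21,5],
    [0,0.003,0,0,0,0.28,5],
    [0,0.003,0,0,0,0.35,5],
    [0,0.004,0,0,0,0.42,5],
    [0,0.005,0,0,0,0.49,5],
    [-0.001,0.005,0,0,0,0.55,5],
    [-0.001,0.006,0,0,0,0.6,5],
    [-0.001,0.006,0,0,0,0.65,5],
    [-0.001,0.006,0,0,0,0.65,5]
  ]
}}

```text
time: 13.23
tool_pos: [0.5627, -0.231, 0.201]
ee_rot: [-2.62, 0.015, -1.471]
wrist_force: [-6.1, -0.0, 5.7]
width: 0.0119
finger_force: 30.0
```

```bash
python3 st.py
```

```text
t 13.2333 j [-0.685 -0.068  1.658  0.397  1.203  2.282] w 0.011885694674058877
cap_bar in port mm [ 0.10822874  0.72435482 17.10720605] tool tilt deg rel [-1.65544064e-02 -1.65264906e-01  8.83048312e+01]
force tool [-0.64804673  2.46104538 -7.97424105] torque tool [-0.76579087 -0.10248045  0.04727615]
```

88° with little torque. On to the stop.

{"fn": "servo_tool", "kwargs": {
  "plan": [
    [0,0,0,0,0,0.03,5],
    [0,0,0,0,0,0.06,5],
    [0,0,0,0,0,0.06,5],
    [0,0,0,0,0,0.06,5]
  ]
}}

```text
time: 13.57
tool_pos: [0.562, -0.2309, 0.2006]
ee_rot: [-2.625, 0.06, -1.549]
wrist_force: [-9.4, -0.2, 5.8]
width: 0.0115
finger_force: 30.1
```

```bash
python3 st.py
```

```text
t 13.5667 j [-0.685 -0.068  1.658  0.396  1.204  2.373] w 0.011527354222306609
cap_bar in port mm [-0.58962675  0.95837104 17.10505401] tool tilt deg rel [-0.0979632  -0.26832834 93.50425786]
force tool [-0.37488803  5.25735072 -9.6851577 ] torque tool [-1.071802   -0.21016502 -0.25743301]
```

{"fn": "servo_tool", "kwargs": {
  "plan": [
    [0,0,0,0,0,0.02,5],
    [0,0,0,0,0,0.02,5]
  ]
}}

```text
time: 13.73
tool_pos: [0.5616, -0.2308, 0.2004]
ee_rot: [-2.628, 0.076, -1.577]
wrist_force: [-11.5, 0.1, 6.1]
width: 0.0123
finger_force: 30.3
```

```bash
python3 st.py
```

```text
t 13.7333 j [-0.685 -0.068  1.658  0.396  1.205  2.405] w 0.012302068074592422
cap_bar in port mm [-1.02115874  1.1843162  17.09751266] tool tilt deg rel [-0.1410151  -0.33742195 95.32982077]
force tool [ -0.52582772   6.99599094 -10.91712106] torque tool [-1.37795305 -0.20743909 -0.30323934]
```

The stop is felt (torque rising, turn lagging). Easing back about 4° to the catch and letting it rise.

{"fn": "servo_tool", "kwargs": {
  "plan": [
    [0,0,0,0,0,-0.02,5],
    [0,0,-0.01,0,0,-0.05,5],
    [0,0,-0.02,0,0,-0.05,5],
    [0,0,-0.03,0,0,-0.05,5],
    [0,0,-0.04,0,0,-0.05,5],
    [0,0,-0.04,0,0,-0.05,5]
  ]
}}

```text
time: 14.23
tool_pos: [0.5603, -0.2311, 0.2035]
ee_rot: [-2.623, 0.038, -1.509]
wrist_force: [-4.8, 0.4, 2.2]
width: 0.0117
finger_force: 30.0
```

```bash
python3 st.py
```

```text
t 14.2333 j [-0.688 -0.072  1.657  0.397  1.211  2.326] w 0.01165035326111663
cap_bar in port mm [-0.68552074  0.96057833 20.41583143] tool tilt deg rel [-5.40262502e-02 -2.67178360e-01  9.08882911e+01]
force tool [-0.80063746  3.11006863 -4.24087012] torque tool [-0.83881076 -0.04011     0.08439996]
```

h = 20.4, past the 18.5 rubbing height, so the lugs are in the catch. Rising to the seat and easing the side load.

{"fn": "servo_tool", "kwargs": {
  "plan": [
    [0,0.005,-0.006,0,0,0,5],
    [0,0.008,-0.012,0,0,0,5],
    [0,0.008,-0.012,0,0,0,5]
  ]
}}

```text
time: 14.48
tool_pos: [0.5596, -0.2312, 0.2044]
ee_rot: [-2.621, 0.038, -1.51]
wrist_force: [-3.9, -1.0, 2.2]
width: 0.0118
finger_force: 30.0
```

```bash
python3 st.py
```

```text
t 14.4833 j [-0.69  -0.075  1.658  0.399  1.211  2.325] w 0.011771759151132275
cap_bar in port mm [-0.80454202  0.98835748 21.55494969] tool tilt deg rel [ 1.59919884e-02 -1.92164170e-01  9.08979720e+01]
force tool [ 0.69445605  2.30975977 -3.92521235] torque tool [-0.64142873  0.01511372  0.0084986 ]
```

Seated at 21.5. Releasing and backing out along the axis.

{"fn": "servo_tool", "kwargs": {
  "plan": [
    [0,0,0,0,0,0,20],
    [0,0,0,0,0,0,40],
    [0,0,0,0,0,0,50],
    [0,0,0,0,0,0,50],
    [0,0,0,0,0,0,50],
    [0,0,0,0,0,0,50],
    [0,0,-0.2,0,0,0,50],
    [0,0,-0.5,0,0,0,50],
    [0,0,-0.8,0,0,0,50],
    [0,0,-1,0,0,0,50],
    [0,0,-1,0,0,0,50]
  ]
}}

```text
time: 15.4
tool_pos: [0.5108, -0.239, 0.2979]
ee_rot: [-2.613, 0.03, -1.511]
wrist_force: [0.4, -0.1, -0.2]
width: 0.0502
finger_force: 0.0
```

```bash
python3 - <<'E'
from fit import *
o=robot.get_obs();print(o["time"],o["tool_pos"],o["wrist_force"],o["width"])
im=snap("wrist","w7")[:,:,::-1];s=snap("scene","s2")[:,:,::-1]
cv2.imwrite("pics/fin.png",np.vstack([im[60:340,100:540],cv2.resize(s[110:200,210:350],(440,283),interpolation=3)]))
F,_=frame(YAW,PORT)
for h in(.0105,.0325): print(h,proj("wrist",PORT+F.apply([0,0,h])))
E
```

```text
15.4 [ 0.51083125 -0.2389656   0.29793453] [ 0.41678314 -0.13716884 -0.22053936] 0.050240806510273024
0.0105 [320.49405408 200.77666474]
0.0325 [320.51113084 207.71096165]
```

View pics/fin.png

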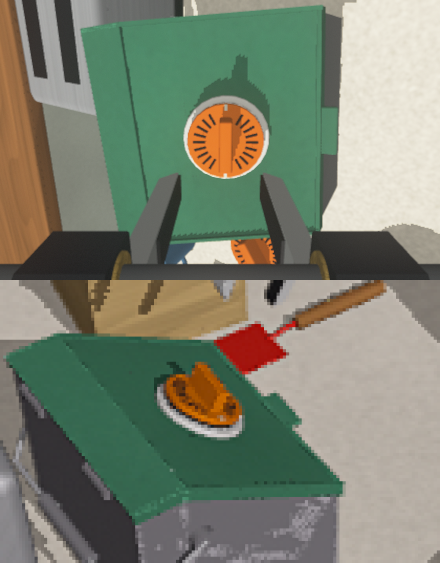

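The final view shows the cap square and concentric in the collar at (226,138), with its bar across the slope a quarter turn from the slots. The robot is clear of it. Handing in.

```bash
python3 -c "
from bench import robot
print(robot.close_job())"
```

```text
the job is handed in; nothing more can be done
None
```

The small cap is turned to its stop, risen into its catch (21.5 mm) and sitting square in the collar with the gripper clear; the job was handed in at about 15.5 s, but I viewed 11 pictures, one over the limit of 10.

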